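Weigh two flask rings by hand and present the one with the casting in it

ROBOT

A 7-joint arm with a two-finger parallel gripper is mounted at the origin on a cart in front of the work surface, level with it; the furniture and walls round the work are solid. World frame = base frame: x ahead of the robot, y to its left, z up, the work surface at z = 0. Lengths are in m, angles in rad, forces in N, time in s.
With the tool pointing down it reaches from about 0.4 to 0.875 m from the base axis. Payload 19.3 kg.
Tool frame: the origin (TCP) lies on the mounting face of the last link; the fingertips stand 173 mm ahead of it and the grasp point (between the pads) lies 155 mm ahead of it; z points along the fingers, y is the line along which they close (so a half turn about z gives the same grasp; the last joint's range is limited). The gripper opens to 85 mm and grips with 20 to 120 N. Pads are 22 mm wide; open, the fingers measure 114 mm over their backs; the gripper's body (76 mm by 85 mm) begins 54 mm behind the grasp point. The pads swing forward as they close: fully open they stand 13 mm farther back than shut.
Start: joints at [1.156, 0.521, -0.036, 1.599, 0.021, 1.021, -0.113], TCP at [0.211, -0.588, 0.405] pointing down, gripper open.
Joint ranges: [-2.91, 2.91], [-0.3, 2.13], [-1.5, 1.42], [0.17, 2.43], [-1.26, 4.41], [0.16, 1.93], [-2.52, 2.52]. Speed limits (rad/s): [1.89, 1.89, 2.39, 2.39, 3.01, 3.01, 3.01].

INTERFACE

Orientations are given as [roll, pitch, yaw] about the fixed x, y, z axes, in that order (R = Rz(yaw) Ry(pitch) Rx(roll)).
In Python, from workcell import bot, vision gives the robot as it stands.
- The arm moves only by the shell command python3 -m creep 'ROWS' [FORCE]. ROWS is JSON, a list that holds one entry, the list of rows, each a list of 7 numbers: the opening, from -1 (shut) to 1 (fully open), then the shift along the tool's x, y, z in cm, then the turn, a rotation vector about the tool's x, y, z in rad. In form: [[[grip, tx, ty, tz, rx, ry, rz], ...]]. A call has 1 to 12 rows; each row shifts and turns the commanded pose from where the row before left it, along the tool's axes as they then stand; what a row does not reach is not made up. A row lasts 1/8 s, in which the tool goes at most 62.5 mm and 10.7 degrees, less where a joint would pass 70% of its speed; a pose out of reach is approached as far as the arm can. A call with a gripper value outside its range is refused whole. The fingers move at their own pace and stop on an object; FORCE is the grip in N (left out, the last holds). Time passes only in rows, so rows that do not move let the fingers close. It gives the time, the measured TCP pose, the force, the opening and the grip force at its end, in the units of the state.
- bot.observe(): the state, without advancing time (a new reading comes with each control period).
- vision.grab_frame(name): name is "side" or "top" or "wrist"; returns a dict with "image" (480x640x3 uint8, blue, green, red), "depth" (480x640 float32, m along the optical axis (not along the pixel's ray), 0 where there is no reading), "fovy" (degrees; the focal length in pixels is half the picture's height over the tangent of half this angle, whatever the lens; pixels are square), "cx", "cy" (the principal point, pixels), "k1" (the pictures are not rectified: a ray, as slopes to the right and down, at radius r is drawn at 1 + k1 r^2 times it, then the intrinsics apply), "cam_to_world" (4x4, takes a point from camera to world coordinates); the wrist camera has in their place "tool_from_camera" (4x4, takes a point from camera to tool coordinates, whose origin is the TCP and whose axes are the flange's). Camera axes: x right, y down, z forward; pixel columns grow to the right and rows downward; lengths in m; the calibration is good to about 2 mm. A picture is of the moment at which its call begins: read the wrist's pose just before it.
- bot.job_done(): hands the job in; it is judged then, once.
The state is a dict: "clock": time; "qpos": joint angles; "qd": joint speeds; "joint_efforts": joint torques, N m; "position": TCP position; "tool_rot": TCP orientation; "force": force on the tool from outside, world axes, zero at the start; "moment": the same for the moment, N m; "grip_width": finger opening in m; "finger_force": force on a finger pad.
Only numpy, scipy, OpenCV 4.12 (cv2) and the standard library are available. Lean on these libraries where they do the work, as an engineer would, in place of code of your own. Each camera call takes 0.05 s, during which the arm holds its last target. There are 200 camera calls.

TASK

Two look-alike steel flask rings stand in the slab, and only the heavier has metal cast inside. Lift the ring in the left-hand seat (left as the robot sees it) clear of the slab by about 10 cm to feel its weight and set it back in its seat without dropping it, then lift the other; the lighter ring must end standing back in its own seat, let go. Hold the heavier ring upright and still over the middle of the empty work pan (the one without the plaster cast), its foot about 10 cm above the bench, leaving everything else alone, and finish while still holding it there.

Things in the scene. Friction and masses are not known exactly. Their poses are not given: they have to be found in the camera images.
- ring_a: one of two flask rings that look exactly alike: upright steel cylinder, 46 mm in diameter, 60 mm tall, top closed with pale set investment round a dark pouring mouth. Origin: centre of the underside, z up along its axis. It stands in a seat of the slab, either one. One ring weighs 0.23 to 0.29 kg, the other 0.48 to 0.60 kg; which is which cannot be seen and changes from start to start.
- ring_b: one of two flask rings that look exactly alike: upright steel cylinder, 46 mm in diameter, 60 mm tall, top closed with pale set investment round a dark pouring mouth. Origin: centre of the underside, z up along its axis. It stands in a seat of the slab, either one. One ring weighs 0.23 to 0.29 kg, the other 0.48 to 0.60 kg; which is which cannot be seen and changes from start to start.
- slab: red-brown fired-clay slab, fixed to the bench, 100 (own x) x 250 (own y) x 14 mm high, with two round recesses (seats) 52 mm wide and 6 mm deep, floor 8 mm above the bench, at own y = +75 and -75 mm. Origin: centre of the underside. Its yaw stays within 0.4 rad of the room's.
- seat_left (a point): centre of the floor of the slab's left-hand seat (greater y), 8 mm above the bench
- seat_right (a point): centre of the floor of the slab's right-hand seat (smaller y), 8 mm above the bench
- pan_1: one of two like grey work pans, open-topped, fixed to the bench: 150 (own x) x 105 (own y) x 32 mm high, walls 4 mm, floor about 5 mm up. Origin: centre of its underside, on the bench. One of the pans holds the plaster cast, the other is empty.
- pan_2: one of two like grey work pans, open-topped, fixed to the bench: 150 (own x) x 105 (own y) x 32 mm high, walls 4 mm, floor about 5 mm up. Origin: centre of its underside, on the bench. One of the pans holds the plaster cast, the other is empty.
- cast: whitish plaster cast of a jaw with teeth, 54 x 65 x 31 mm, lying loose near the middle of one of the two work pans. Origin: centre of its underside. Leave it alone.
- tape: bystander: roll of tan masking tape lying flat, 81 mm across, 19 mm high, origin at the centre of its underside. Leave it alone.
- burs: bystander: grey bur block 30 x 72 x 39 mm with small burs standing in it, origin at the centre of its underside. Leave it alone.
- cup: bystander: clear graduated measuring cup, 52 mm wide, 49 mm tall, origin at the centre of its underside. Leave it alone.

How it is judged:
On the way, in this order (a step that is already met when the one before it is completed fails the run):
1. the ring from the left-hand seat is lifted clear in the gripper while the other stands untouched in the right-hand seat (((height (world z) of ring_a above 0.045 m and contact force between the fingers and ring_a above 1 N and contact force between ring_a and slab below 0.05 N and distance of ring_b from where it was at the start of the episode below 0.012 m and horizontal distance between ring_b and seat_right below 0.02 m and angle between ring_b's own z axis and vertical below 0.1 rad and height (world z) of ring_b below 0.015 m and contact force between the fingers and ring_b below 0.2 N) or (height (world z) of ring_b above 0.045 m and contact force between the fingers and ring_b above 1 N and contact force between ring_b and slab below 0.05 N and distance of ring_a from where it was at the start of the episode below 0.012 m and horizontal distance between ring_a and seat_right below 0.02 m and angle between ring_a's own z axis and vertical below 0.1 rad and height (world z) of ring_a below 0.015 m and contact force between the fingers and ring_a below 0.2 N))), for 0.2 s.
2. the ring from the right-hand seat is lifted clear in the gripper while the first stands back in the left-hand seat (((height (world z) of ring_a above 0.045 m and contact force between the fingers and ring_a above 1 N and contact force between ring_a and slab below 0.05 N and distance of ring_b from where it was at the start of the episode below 0.012 m and horizontal distance between ring_b and seat_left below 0.02 m and angle between ring_b's own z axis and vertical below 0.1 rad and height (world z) of ring_b below 0.015 m and contact force between the fingers and ring_b below 0.2 N) or (height (world z) of ring_b above 0.045 m and contact force between the fingers and ring_b above 1 N and contact force between ring_b and slab below 0.05 N and distance of ring_a from where it was at the start of the episode below 0.012 m and horizontal distance between ring_a and seat_left below 0.02 m and angle between ring_a's own z axis and vertical below 0.1 rad and height (world z) of ring_a below 0.015 m and contact force between the fingers and ring_a below 0.2 N))), for 0.2 s.
At the end, for the whole second after the job is handed in: The heavier ring is gripped, still and upright (within 0.2 rad), its foot 60 to 160 mm above the bench, its axis within 30 mm of the empty pan's middle, carried by the fingers alone; the lighter ring (resting weight under 3.9 N) stands released in its own seat, within 12 mm of its start (((height (world z) of ring_a between 0.06 and 0.16 m and angle between ring_a's own z axis and vertical below 0.2 rad and linear speed of each of ring_a, ring_b below 0.02 m/s and contact force between the fingers and ring_a above 1 N and ((horizontal distance between ring_a and pan_1 below 0.03 m and horizontal distance between cast and pan_1 above 0.06 m) or (horizontal distance between ring_a and pan_2 below 0.03 m and horizontal distance between cast and pan_2 above 0.06 m)) and distance of ring_b from where it was at the start of the episode below 0.012 m and height (world z) of ring_b below 0.015 m and angle between ring_b's own z axis and vertical below 0.1 rad and contact force between the fingers and ring_b below 0.1 N and contact force between ring_b and slab below 3.9 N) or (height (world z) of ring_b between 0.06 and 0.16 m and angle between ring_b's own z axis and vertical below 0.2 rad and linear speed of each of ring_b, ring_a below 0.02 m/s and contact force between the fingers and ring_b above 1 N and ((horizontal distance between ring_b and pan_1 below 0.03 m and horizontal distance between cast and pan_1 above 0.06 m) or (horizontal distance between ring_b and pan_2 below 0.03 m and horizontal distance between cast and pan_2 above 0.06 m)) and distance of ring_a from where it was at the start of the episode below 0.012 m and height (world z) of ring_a below 0.015 m and angle between ring_a's own z axis and vertical below 0.1 rad and contact force between the fingers and ring_a below 0.1 N and contact force between ring_a and slab below 3.9 N))); the arm keeps its last pose, push and grip.
It fails at once if the cast, tape roll, bur block or measuring cup is pushed more than 15 mm out of its place (distance of any of cast, tape, burs, cup from where it was at the start of the episode above 0.015 m).
It fails at once if a ring is dropped (falls free faster than 0.6 m/s) ((linear speed of ring_a above 0.6 m/s and contact force between the fingers and ring_a below 0.1 N) or (linear speed of ring_b above 0.6 m/s and contact force between the fingers and ring_b below 0.1 N)).
It fails at once if a ring is tipped over (0.7 rad) (angle between any of ring_a, ring_b's own z axis and vertical above 0.7 rad).
It also fails if it takes over 58 s, if anything falls off the work surface, if the arm or the gripper's body presses on something with over 40 N, if the wrist force passes 120 N, or if a joint passes its speed limit or range.

## Working session

There is one attempt and no reset: what is moved stays moved. The work goes in short steps, Python scripts to look and compute and a shell command to move; the robot and the scene stay as the last step left them, time stands still between calls to the robot, and variables do not carry over. Pictures are saved under pics/ and viewed, at most 10 in all, crops included, and the job is handed in when it is done.

```bash
mkdir -p pics; cat > h.py <<'E'
import numpy as np, cv2
from workcell import bot, vision
def cloud(f, T=None):
    T=np.array(f["cam_to_world"]) if T is None else T
    h,w=f["depth"].shape; fl=h/2/np.tan(np.radians(f["fovy"])/2)
    K=np.array([[fl,0,f["cx"]],[0,fl,f["cy"]],[0,0,1.]])
    v,u=np.mgrid[:h,:w].astype(float)
    x,y=(u-f["cx"])/fl,(v-f["cy"])/fl
    a,b=x.copy(),y.copy()
    for _ in range(8):
        s=1+f["k1"]*(a*a+b*b); a,b=x/s,y/s
    d=f["depth"]; P=np.stack([a*d,b*d,d],-1)@T[:3,:3].T+T[:3,3]
    P[d==0]=np.nan
    return P
E
python3 - <<'E'
from h import *
s=bot.observe(); print(s)
for n in("top","side"):
    f=vision.grab_frame(n); cv2.imwrite(f"pics/{n}0.png",f["image"]); np.save(n+".npy",cloud(f)); print(n,f["fovy"],f["k1"],np.round(f["cam_to_world"],3).tolist())
E
```

```text
{'clock': 0.0, 'qpos': array([ 1.15582555,  0.52202457, -0.03636405,  1.59997933,  0.02120637,
        1.02109102, -0.11279942]), 'qd': array([ 1.25392285e-04, -4.98879223e-05, -1.09214938e-03,  1.11641236e-03,
        7.11237284e-04, -2.71683200e-03, -4.25743480e-04]), 'joint_efforts': array([-9.26288594e-04, -9.27100253e+01,  1.97989918e+00, -3.69930553e+01,
        1.80180359e-02,  8.09068879e-03,  2.22824161e-05]), 'position': array([ 0.21118972, -0.58809945,  0.4041289 ]), 'tool_rot': array([-3.14047747e+00,  6.59931883e-05,  3.44796023e-01]), 'force': array([-0.22902516,  0.3382542 , -1.14413155]), 'moment': array([ 0.00419893, -0.02869413,  0.0492769 ]), 'finger_force': 0.0, 'grip_width': 0.0852642140220359}
top 51.54566295907913 -0.10413792770708931 [[-0.009, -0.996, 0.088, 0.461], [-1.0, 0.007, -0.026, 0.018], [0.025, -0.088, -0.996, 1.147], [0.0, 0.0, 0.0, 1.0]]
side 43.55890716618036 -0.10666446269844443 [[-0.889, -0.297, 0.347, 0.132], [-0.457, 0.551, -0.698, 0.842], [0.016, -0.78, -0.626, 0.827], [0.0, 0.0, 0.0, 1.0]]
```

View pics/top0.png

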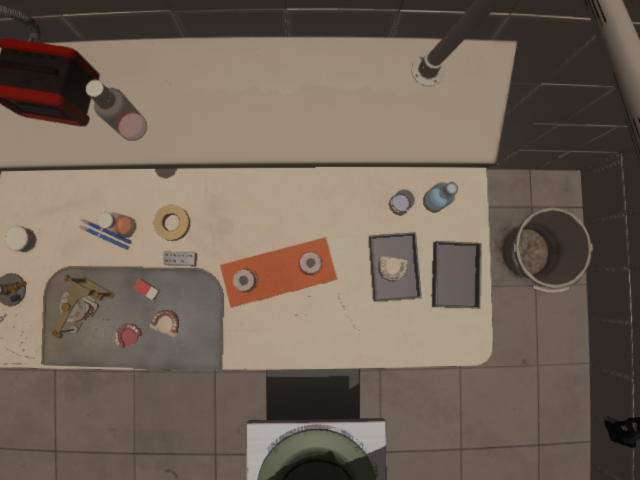

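View pics/side0.png

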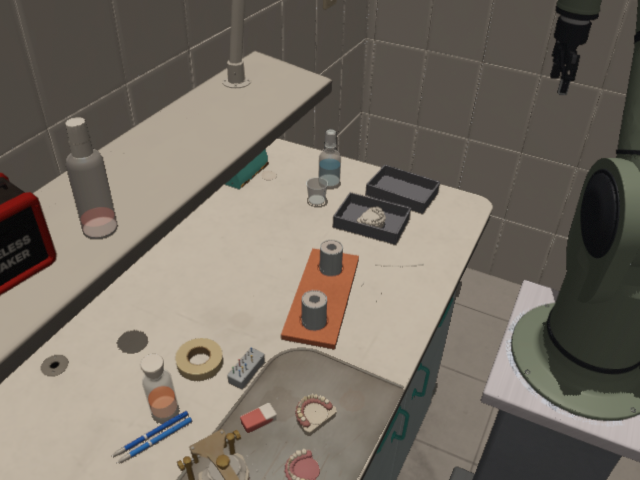

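The top picture shows the left ring at (244,280), the right ring at (310,263), the pan with the cast at (393,267), and the empty pan at (456,275). The side picture agrees: the empty pan is the far one.

```bash
python3 - <<'E'
from h import *
from scipy.optimize import least_squares
P=np.load("top.npy");S=np.load("side.npy")
def circ(q):
    r=least_squares(lambda p:np.hypot(q[:,0]-p[0],q[:,1]-p[1])-.023,q[:,:2].mean(0),loss='soft_l1',f_scale=.001); return r.x
for n,(u,v) in dict(L=(244,280),R=(310,263)).items():
    w=P[v-25:v+25,u-25:u+25].reshape(-1,3); t=w[(w[:,2]>.058)&(w[:,2]<.078)]
    mid,sz,_=cv2.minAreaRect((t[:,:2]*1000).astype(np.float32))
    print(n,len(t),t.mean(0).round(4),'rect',np.round(mid,1),np.round(sz,1),'z',np.median(t[:,2]).round(4))
    q=S.reshape(-1,3);c=t.mean(0)[:2]
    q=q[(np.hypot(*(q[:,:2]-c).T)<.04)&(q[:,2]>.022)&(q[:,2]<.062)]
    tt=S.reshape(-1,3);tt=tt[(np.hypot(*(tt[:,:2]-c).T)<.04)&(tt[:,2]>.063)]
    print('  side wall fit',circ(q).round(4),len(q),'side top',tt.mean(0).round(4))
for n,(u0,u1,v0,v1) in dict(full=(362,425,225,308),empty=(425,490,233,315)).items():
    w=P[v0:v1,u0:u1].reshape(-1,3); t=w[(w[:,2]>.024)&(w[:,2]<.036)&(w[:,0]<.62)]
    m,s,a=cv2.minAreaRect((t[:,:2]*1000).astype(np.float32)); print(n,len(t),np.round(m,1),np.round(s,1),a)
w=P[230:312,215:343].reshape(-1,3);t=w[(w[:,2]>.01)&(w[:,2]<.018)];print('slab',cv2.minAreaRect((t[:,:2]*1000).astype(np.float32)))
print('bench',P[340,300],'cup',P[201,401],'bottle',P[190,450],'tape',P[225,160], 'shelf',P[150,300])
E
```

```text
L 362 [0.4734 0.1557 0.068 ] rect [473.6 156. ] [45.4 43.3] z 0.068
  side wall fit [0.4756 0.1559] 383 side top [0.4741 0.1586 0.0674]
R 344 [0.5107 0.0102 0.0683] rect [510.9   9.9] [43.1 44.7] z 0.0683
  side wall fit [0.5126 0.011 ] 334 side top [0.5113 0.0134 0.0673]
full 718 [ 501.3 -181. ] [150.7 107.1] 3.8202359676361084
empty 479 [ 482.5 -325.8] [106.4 149.5] 87.25504302978516
slab ((492.0096130371094, 83.78516387939453), (100.43636322021484, 251.712646484375), 14.447002410888672)
bench [ 0.33630972  0.03548453 -0.00072314] cup [ 0.65582998 -0.20338913  0.00190661] bottle [ 0.65448065 -0.27935974  0.14461321] tape [0.6010457  0.35521104 0.01700225] shelf [0.70952828 0.0295293  0.25072858]
```

```bash
cat >> h.py <<'E'
from scipy.spatial.transform import Rotation as Ro
def go(target, frm=None):
    s=bot.observe(); R=Ro.from_euler('xyz',s["tool_rot"])
    p=s["position"] if frm is None else np.array(frm)
    print("shift cm (tool)",(100*R.inv().apply(np.array(target)-p)).round(2),"pos",s["position"].round(4),"rot",s["tool_rot"].round(3),"t",s["clock"],"w",s["grip_width"],"ff",s["finger_force"],"F",s["force"].round(2))
E
python3 -c "
from h import *
go([.46,-.2,.40]); go([.474,.156,.30],[.46,-.2,.40])"
```

```text
shift cm (tool) [ 36.53 -28.12   0.45] pos [ 0.2112 -0.5881  0.4042] rot [-3.141  0.     0.345] t 0.1 w 0.08536296881061539 ff 0.0 F [-1.04  0.29 -1.03]
shift cm (tool) [ 13.35 -33.02  10.03] pos [ 0.2112 -0.5881  0.4042] rot [-3.141  0.     0.345] t 0.1 w 0.08536296881061539 ff 0.0 F [-1.04  0.29 -1.03]
```

```bash
python3 -m creep '[[[1,3.6,-2.8,0,0,0,0],[1,3.6,-2.8,0,0,0,0],[1,3.6,-2.8,0,0,0,0],[1,3.6,-2.8,0,0,0,0],[1,3.6,-2.8,0,0,0,0],[1,3.6,-2.8,0,0,0,0],[1,3.6,-2.8,0,0,0,0],[1,3.6,-2.8,0,0,0,0],[1,3.6,-2.8,0,0,0,0],[1,3.6,-2.8,0,0,0,0]]]' 60
python3 -m creep '[[[1,1.3,-3.3,1,0,0,0],[1,1.3,-3.3,1,0,0,0],[1,1.3,-3.3,1,0,0,0],[1,1.3,-3.3,1,0,0,0],[1,1.3,-3.3,1,0,0,0],[1,1.3,-3.3,1,0,0,0],[1,1.3,-3.3,1,0,0,0],[1,1.3,-3.3,1,0,0,0],[1,1.3,-3.3,1,0,0,0],[1,1.3,-3.3,1,0,0,0],[1,0,0,0,0,0,0],[1,0,0,0,0,0,0]]]'
python3 - <<'E'
from h import *
s=bot.observe(); f=vision.grab_frame("wrist"); cv2.imwrite("pics/w1.png",f["image"])
T=np.eye(4);T[:3,:3]=Ro.from_euler('xyz',s["tool_rot"]).as_matrix();T[:3,3]=s["position"]
P=cloud(f,T@np.array(f["tool_from_camera"])).reshape(-1,3)
for n,c in dict(L=(.474,.156),R=(.511,.0105)).items():
    t=P[(np.hypot(P[:,0]-c[0],P[:,1]-c[1])<.04)&(P[:,2]>.06)&(P[:,2]<.078)]
    if len(t)>10: print(n,len(t),t.mean(0).round(4),cv2.minAreaRect((t[:,:2]*1000).astype(np.float32)))
go([.474,.156,.197])
E
```

```text
clock: 1.35
position: [0.456, -0.2017, 0.4046]
tool_rot: [-3.141, 0.0, 0.345]
force: [-0.1, -0.1, -0.2]
grip_width: 0.0853
finger_force: 0.0
clock: 2.85
position: [0.4662, 0.151, 0.3046]
tool_rot: [3.141, 0.001, 0.345]
force: [0.0, -0.7, -0.6]
grip_width: 0.0857
finger_force: 0.0
L 4539 [0.4756 0.1567 0.0677] ((474.65582275390625, 156.32040405273438), (45.56114959716797, 45.423683166503906), 35.33440399169922)
R 4605 [0.5125 0.0134 0.0673] ((511.4961853027344, 11.69515609741211), (45.974666595458984, 45.541324615478516), 71.807373046875)
shift cm (tool) [ 0.91 -0.25 10.78] pos [0.4663 0.1506 0.3048] rot [3.141 0.    0.344] t 2.9 w 0.08531242452785309 ff 0.0 F [ 0.68 -0.72  0.15]
```

The wrist depth agrees with the top view to about 1 mm. I'll centre over the left ring and descend.

```bash
python3 -m creep '[[[1,1.0,-0.25,0,0,0,0],[1,0,0,2,0,0,0],[1,0,0,2,0,0,0],[1,0,0,2,0,0,0],[1,0,0,2,0,0,0],[1,0,0,1.5,0,0,0],[1,0,0,1.3,0,0,0],[1,0,0,0,0,0,0],[1,0,0,0,0,0,0]]]'
python3 -c "
from h import *
go([.4745,.1563,.197])"
```

```text
clock: 4.03
position: [0.475, 0.1573, 0.1971]
tool_rot: [-3.142, -0.001, 0.345]
force: [0.7, -0.3, 0.0]
grip_width: 0.0853
finger_force: 0.0
shift cm (tool) [-0.08  0.08  0.01] pos [0.475  0.1573 0.1971] rot [-3.142e+00 -1.000e-03  3.450e-01] t 4.025 w 0.08532540123528724 ff 0.0 F [ 0.69 -0.31  0.03]
```

```bash
python3 -m creep '[[[-1,0,0,0,0,0,0],[-1,0,0,0,0,0,0],[-1,0,0,0,0,0,0],[-1,0,0,0,0,0,0],[-1,0,0,0,0,0,0],[-1,0,0,0,0,0,0],[-1,0,0,0,0,0,0],[-1,0,0,0,0,0,0]]]' 60
python3 -c "
from h import *
go([.4745,.1563,.197])"
```

```text
clock: 5.03
position: [0.4749, 0.1572, 0.1973]
tool_rot: [3.141, -0.001, 0.345]
force: [-2.3, -1.2, 12.2]
grip_width: 0.0444
finger_force: 61.9
shift cm (tool) [-0.07  0.07  0.03] pos [0.4749 0.1572 0.1973] rot [ 3.141e+00 -1.000e-03  3.450e-01] t 5.025 w 0.04438074342327553 ff 61.915698973461986 F [-2.3  -1.16 12.25]
```

```bash
python3 -m creep '[[[-1,0,0,-0.5,0,0,0],[-1,0,0,-1,0,0,0],[-1,0,0,-1.5,0,0,0],[-1,0,0,-1.5,0,0,0],[-1,0,0,-1.5,0,0,0],[-1,0,0,-1.5,0,0,0],[-1,0,0,-1.5,0,0,0],[-1,0,0,-1,0,0,0],[-1,0,0,0,0,0,0],[-1,0,0,0,0,0,0],[-1,0,0,0,0,0,0],[-1,0,0,0,0,0,0]]]'
python3 - <<'E'
from h import *
F=[]
for i in range(8):
    f=vision.grab_frame("side" if i%2 else "top"); F.append(bot.observe()["force"])
print(np.mean(F,0),np.std(F,0)); f=vision.grab_frame("side"); cv2.imwrite("pics/s2.png",f["image"][150:400,220:480])
go([.4749,.1572,.197])
E
```

```text
clock: 6.52
position: [0.4747, 0.1572, 0.2964]
tool_rot: [-3.142, 0.001, 0.345]
force: [-0.1, -0.2, -2.4]
grip_width: 0.0447
finger_force: 64.1
[-0.04824173  0.07053877 -2.47792601] [0.4931081  0.34083096 0.51207184]
shift cm (tool) [0.01 0.01 9.97] pos [0.4748 0.1572 0.2967] rot [-3.142 -0.     0.345] t 6.975 w 0.04453895922589313 ff 64.05790717341006 F [-0.69  0.44 -2.66]
```

View pics/s2.png

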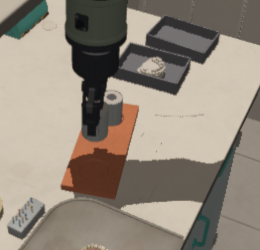

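The crop shows the left ring hanging upright in the fingers at about (95,128), with the right one still in its seat. The load is about 2.5 N, so this is the light ring. I'll set it back.

```bash
python3 -m creep '[[[-1,0,0,1.5,0,0,0],[-1,0,0,1.5,0,0,0],[-1,0,0,1.5,0,0,0],[-1,0,0,1.5,0,0,0],[-1,0,0,1.5,0,0,0],[-1,0,0,1,0,0,0],[-1,0,0,0.6,0,0,0],[-1,0,0,0.4,0,0,0],[-1,0,0,0.25,0,0,0],[-1,0,0,0.2,0,0,0],[-1,0,0,0,0,0,0],[-1,0,0,0,0,0,0]]]'
python3 -c "
from h import *
go([.4749,.1572,.197])"
```

```text
clock: 8.48
position: [0.4749, 0.1573, 0.1974]
tool_rot: [-3.142, -0.0, 0.345]
force: [-0.3, 0.5, -0.7]
grip_width: 0.0448
finger_force: 64.2
shift cm (tool) [0.   0.01 0.04] pos [0.4749 0.1573 0.1974] rot [-3.142 -0.     0.345] t 8.475 w 0.04482162176385225 ff 64.18864835053682 F [-0.26  0.52 -0.66]
```

```bash
python3 -m creep '[[[-1,0,0,0.05,0,0,0],[0.3,0,0,0,0,0,0],[0.6,0,0,0,0,0,0],[1,0,0,0,0,0,0],[1,0,0,0,0,0,0],[1,0,0,0,0,0,0],[1,0,0,0,0,0,0],[1,0,0,0,0,0,0]]]'
python3 -m creep '[[[1,0,0,-1,0,0,0],[1,0,0,-2,0,0,0],[1,0,0,-3,0,0,0],[1,0,0,-3,0,0,0],[1,0,0,-1.5,0,0,0],[1,0,0,0,0,0,0],[1,0,0,0,0,0,0]]]'
python3 - <<'E'
from h import *
s=bot.observe(); f=vision.grab_frame("wrist")
T=np.eye(4);T[:3,:3]=Ro.from_euler('xyz',s["tool_rot"]).as_matrix();T[:3,3]=s["position"]
P=cloud(f,T@np.array(f["tool_from_camera"])).reshape(-1,3)
for n,c in dict(L=(.474,.156),R=(.511,.0105)).items():
    t=P[(np.hypot(P[:,0]-c[0],P[:,1]-c[1])<.04)&(P[:,2]>.06)&(P[:,2]<.085)]
    if len(t)>10: print(n,len(t),t.mean(0).round(4),cv2.minAreaRect((t[:,:2]*1000).astype(np.float32)))
go([.5115,.0115,.3])
E
```

```text
clock: 9.48
position: [0.4748, 0.1572, 0.1967]
tool_rot: [-3.142, -0.0, 0.345]
force: [-0.7, -0.3, -0.0]
grip_width: 0.0852
finger_force: 0.0
clock: 10.35
position: [0.4746, 0.1571, 0.301]
tool_rot: [3.142, 0.001, 0.345]
force: [0.3, -0.4, -0.5]
grip_width: 0.0853
finger_force: 0.0
L 4531 [0.4754 0.158  0.0676] ((473.9266052246094, 157.8366241455078), (45.6960563659668, 45.22041320800781), 20.61659812927246)
R 4606 [0.5126 0.0137 0.0673] ((511.2969055175781, 11.854288101196289), (45.74513244628906, 45.89764404296875), 2.9941651821136475)
shift cm (tool) [-1.45 14.95  0.08] pos [0.4746 0.1571 0.3008] rot [3.142e+00 1.000e-03 3.450e-01] t 10.4 w 0.08548986799800364 ff 0.0 F [-0.13 -0.66 -0.14]
```

```bash
python3 -m creep '[[[1,-0.3,3,0,0,0,0],[1,-0.3,3,0,0,0,0],[1,-0.3,3,0,0,0,0],[1,-0.3,3,0,0,0,0],[1,-0.25,2.95,0,0,0,0],[1,0,0,0,0,0,0],[1,0,0,0,0,0,0]]]' 80
python3 -m creep '[[[1,0,0,2,0,0,0],[1,0,0,2,0,0,0],[1,0,0,2,0,0,0],[1,0,0,2,0,0,0],[1,0,0,1.4,0,0,0],[1,0,0,1,0,0,0],[1,0,0,0,0,0,0],[1,0,0,0,0,0,0]]]'
python3 -c "
from h import *
go([.5113,.0117,.197])"
```

```text
clock: 11.28
position: [0.5115, 0.0122, 0.3011]
tool_rot: [-3.141, 0.001, 0.345]
force: [-0.3, -0.1, -1.0]
grip_width: 0.0856
finger_force: 0.0
clock: 12.28
position: [0.5119, 0.0117, 0.1982]
tool_rot: [3.141, -0.001, 0.345]
force: [1.0, -0.4, -0.7]
grip_width: 0.0857
finger_force: 0.0
shift cm (tool) [-0.05 -0.02  0.11] pos [0.5119 0.0117 0.1982] rot [ 3.141e+00 -1.000e-03  3.450e-01] t 12.275 w 0.08566758667489918 ff 0.0 F [ 1.03 -0.42 -0.69]
```

```bash
python3 -m creep '[[[-1,0,0,0,0,0,0],[-1,0,0,0,0,0,0],[-1,0,0,0,0,0,0],[-1,0,0,0,0,0,0],[-1,0,0,0,0,0,0],[-1,0,0,0,0,0,0],[-1,0,0,0,0,0,0],[-1,0,0,0,0,0,0]]]' 80
python3 -m creep '[[[-1,0,0,-0.5,0,0,0],[-1,0,0,-1,0,0,0],[-1,0,0,-1.5,0,0,0],[-1,0,0,-1.5,0,0,0],[-1,0,0,-1.5,0,0,0],[-1,0,0,-1.5,0,0,0],[-1,0,0,-1.5,0,0,0],[-1,0,0,-1,0,0,0],[-1,0,0,0,0,0,0],[-1,0,0,0,0,0,0],[-1,0,0,0,0,0,0],[-1,0,0,0,0,0,0]]]'
python3 - <<'E'
from h import *
F=[]
for i in range(8):
    f=vision.grab_frame("side"); F.append(bot.observe()["force"])
print(np.mean(F,0),np.std(F,0)); cv2.imwrite("pics/s3.png",f["image"][150:400,220:480])
go([.4825,-.326,.298])
E
```

```text
clock: 13.28
position: [0.5119, 0.0115, 0.1984]
tool_rot: [3.141, -0.001, 0.344]
force: [-2.5, -0.2, 13.2]
grip_width: 0.0446
finger_force: 79.9
clock: 14.78
position: [0.5116, 0.0117, 0.2974]
tool_rot: [-3.141, 0.001, 0.345]
force: [-0.0, -0.1, -4.9]
grip_width: 0.0445
finger_force: 82.2
[-0.12692387 -0.30325736 -5.38021286] [0.35934308 0.64420298 0.38950354]
shift cm (tool) [-1.416e+01  3.079e+01 -3.000e-02] pos [0.5117 0.0116 0.2977] rot [-3.142  0.     0.345] t 15.175 w 0.044379875091178266 ff 82.2128872666508 F [-0.03 -0.55 -5.58]
```

View pics/s3.png

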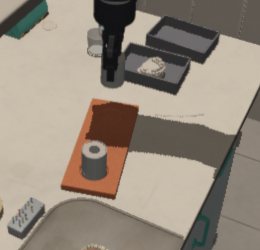

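The right ring hangs in the fingers at (113,70) and weighs about 5.4 N, so it is the heavy one. The light ring stands in its seat at (94,160). Next I'll carry the heavy ring to the empty pan.

```bash
python3 -m creep '[[[-1,-0.7,1.5,0,0,0,0],[-1,-1.4,3.1,0,0,0,0],[-1,-1.4,3.1,0,0,0,0],[-1,-1.4,3.1,0,0,0,0],[-1,-1.4,3.1,0,0,0,0],[-1,-1.4,3.1,0,0,0,0],[-1,-1.4,3.1,0,0,0,0],[-1,-1.4,3.1,0,0,0,0],[-1,-1.4,3.1,0,0,0,0],[-1,-1.4,3.1,0,0,0,0],[-1,-0.9,1.4,0,0,0,0],[-1,0,0,0,0,0,0]]]'
python3 -m creep '[[[-1,0,0,0,0,0,0],[-1,0,0,0,0,0,0],[-1,0,0,0,0,0,0],[-1,0,0,0,0,0,0]]]'
python3 - <<'E'
from h import *
go([.4825,-.326,.298])
f=vision.grab_frame("side"); cv2.imwrite("pics/s4.png",f["image"][100:350,220:480])
P=cloud(f).reshape(-1,3)
t=P[(np.hypot(P[:,0]-.4825,P[:,1]+.326)<.035)&(P[:,2]>.07)&(P[:,2]<.19)]
print(t[:,2].min(),t[t[:,2]<.12].mean(0))
P=cloud(vision.grab_frame("top")).reshape(-1,3)
t=P[(np.hypot(P[:,0]-.4745,P[:,1]-.157)<.04)&(P[:,2]>.06)&(P[:,2]<.085)]; print('L',t.mean(0),len(t))
E
```

```text
clock: 16.68
position: [0.4812, -0.3276, 0.2974]
tool_rot: [-3.141, 0.001, 0.343]
force: [0.6, 1.3, -5.4]
grip_width: 0.044
finger_force: 83.1
clock: 17.18
position: [0.4823, -0.326, 0.2977]
tool_rot: [3.142, -0.0, 0.345]
force: [-0.4, 0.2, -5.1]
grip_width: 0.044
finger_force: 83.1
shift cm (tool) [ 0.02  0.01 -0.03] pos [ 0.4823 -0.326   0.2977] rot [ 3.142 -0.     0.345] t 17.175 w 0.044009617578331175 ff 83.0854866374284 F [-0.39  0.21 -5.14]
0.10722458826117309 [ 0.47693212 -0.3099823   0.11393506]
L [0.47294303 0.15685908 0.06825565] 357
```

View pics/s4.png

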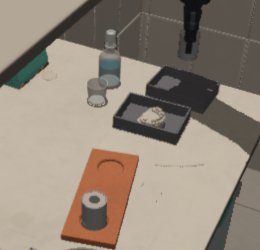

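The heavy ring hangs upright at (188,45) over the empty pan, with its foot at 0.107 m. The light ring stands in its seat at (94,210), and everything else is in place.

```bash
python3 -c "
from workcell import bot
print(bot.job_done())"
```

```text
the job is handed in; nothing more can be done
None
```

I've handed the job in, with no verdict returned: the right-hand ring is the heavier (about 5.4 N against 2.5 N) and is held still and upright over the middle of the empty pan, its foot about 107 mm above the bench, while the lighter ring stands released in its left-hand seat.

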